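# Proving a wooden stem's thread with a pitch gauge from a rotary rack

### The job

Check the thread of the wooden lamp stem that lies in the cradle. Turn the rotary rack by its knob until the two-hole pitch gauge, the one that matches this thread, stands at the rack's front tongue, lift it out and seat its teeth fully in the thread, midway along it, with the gauge lying back flat on the cradle's two leaning arms, and let go of it. Then make sure that it does not rock: press lightly on its top edge near the end towards the stem's head, then near the other end, and leave it seated there; do not disturb the stem, the other gauges or the things standing round.

Things in the scene. Friction and masses are not known exactly. Their poses are not given: they have to be found in the camera images.
- rack: Rotary gauge rack: fixed round wooden plinth, 200 mm across, 14 mm high. Origin: centre of its underside, on the upright turning axis. A tongue with a brass dot sticks out at its front (-x, roughly toward the robot) to 114 mm from the axis. Gauges at the back stand under the overhead shelf, where a gripper has no room.
- turret (a joint): Turning angle (rad) of the rack's turret from its start (0), counter-clockwise from above positive; turns freely past a full turn both ways, about 0.06 N m of friction, stays where left. The turret is a wooden disc 196 mm across, top at z = 27 mm, with four bays 90 degrees apart round a post with a knob; one bay is empty.
- knob_top (a point): Centre of the top of the turret's round wooden knob, 135 mm above the bench on the turning axis. The knob is 34 mm in diameter, its straight side from 111 to 131 mm above the bench; the gauges' tops stand lower, at 94 mm.
- rack_front (a point): The rack's front place: where the middle of a gauge's tooth tips is when its bay is exactly at the tongue, 72 mm from the axis, on the bay's ledges, z = 28 mm. A gauge stands upright in its bay facing outward, 7 mm of each end in slotted corner posts (slot 11.8 mm wide, posts 41 mm higher than the disc), and comes out straight up.
- gauge_two: Loose wooden pitch gauge with TWO holes, a plate 84 long, 66 high, 9 mm thick, 80 g, with six V teeth on its lower edge: pitch 14 mm, 6.4 mm deep; it fits the stem. Origin: middle of the line of tooth tips; z up from the teeth to the straight top edge (z = 66 mm), y along its length, x across its thickness. Same either way round. Grip it across the thickness by the top 20 mm.
- gauge_one: Wooden pitch gauge with ONE hole, same outline and axes, nine fine teeth of 9 mm pitch: does not fit the stem. It stays in its bay.
- gauge_three: Wooden pitch gauge with THREE holes, same outline and axes, four coarse teeth of 20 mm pitch: does not fit the stem. It stays in its bay.
- cradle: Fixed wooden cradle, base board 112 x 152 x 12 mm. Origin: on the bench under the middle of the stem; z up, y along the stem, whose axis is at z = 55 mm in two V cheeks at y = +-53 to 69 mm, 52 mm high. On the -x side two arms (y = +-29 to 41 mm) lean 35 degrees from the vertical away from the stem, 105 mm high; a gauge lies on them above the stem.
- seat (a point): Where the middle of the gauge's tooth tips is when it is fully seated and central: 12 mm to -x of the stem's axis and 72 mm above the bench in the cradle's frame. The seated gauge leans 35 degrees, its y along the stem, its z along (-0.574, 0, 0.819) of the cradle, top edge 126 mm high; its top 23 mm stands free of the arms on both faces. Out of the grooves it stands up to 6 mm too high.
- stem: Loose turned wooden lamp stem, 0.3 kg, in the cradle. Thread 98 mm long, 53 mm over crests, 41 mm at roots, pitch 14 mm, 90 degree V. Origin: on its axis, middle of the thread; y along the axis. On the line where the gauge meets it crests lie at y = 0 and every 14 mm, grooves midway: the gauge seats with its middle at y = 0.
- stem_head (a point): Middle of the stem's turned head, on the stem's axis 84 mm from the middle of the thread, at the stem's -y end. The head is 54 mm in diameter and 25 mm long.
- varnish_tin: Bystander: brown open tin, 77 mm in diameter, 68 mm high; origin under its centre.
- sanding_block: Bystander: sanding block, 90 x 104 x 26 mm; origin under its centre.
- cup_white: Bystander: white cup, 72 mm in diameter, 52 mm high; origin under its centre.

How it is judged:
By the outcome, as a careful person would: the job done as asked, in the order asked, and still so for the second after the job is handed in, with the robot touching nothing.
It also fails if it takes over 61 s, if anything falls off the work surface, if the arm or the gripper's body presses on something with over 40 N, if the wrist force passes 120 N, or if a joint passes its speed limit or range.

### The arm

A 7-joint arm with a two-finger parallel gripper is mounted at the origin on a cart in front of the work surface, level with it; the furniture and walls round the work are solid. World frame = base frame: x ahead of the robot, y to its left, z up, the work surface at z = 0. Lengths are in m, angles in rad, forces in N, time in s.
With the tool pointing down it reaches from about 0.4 to 0.85 m from the base axis. Payload 10.4 kg.
Tool frame: the origin (TCP) lies on the centre line of the jaws, within the pads' length; the fingertips stand 11 mm ahead of it and the grasp point (between the pads) lies 8 mm behind it (tip_reach is the distance from the TCP to the fingertips, in m); z points along the fingers, y is the line along which they close (so a half turn about z gives the same grasp; the last joint's range is limited). The gripper opens to 85 mm and grips with 20 to 120 N. Pads are 22 mm wide; open, the fingers measure 114 mm over their backs; the gripper's body (76 mm by 85 mm) begins 54 mm behind the grasp point. The pads swing forward as they close: fully open they stand 13 mm farther back than shut.
Start: joints at [1.113, 0.332, -0.065, 1.46, 0.022, 1.35, -0.088], TCP at [0.263, -0.567, 0.219] pointing down, gripper open.
Joint ranges: [-2.6, 2.6], [-0.5, 2.12], [-1.47, 1.34], [0.16, 2.42], [-1.27, 4.41], [0.06, 2.06], [-2.6, 2.6]. Speed limits (rad/s): [2.22, 2.22, 2.79, 2.79, 3.14, 3.14, 3.14].

### API

Orientations are given as a unit quaternion [x, y, z, w].
In Python, from workcell import get_obs, camera, hand_in, tip_reach gives the robot as it stands. The module is installed in compiled form; this text tells all that it offers.
- The arm moves only by the tool move_arm, never from a script. Its argument "plan" is a list of rows, each an object with "delta_pos": the shift along the tool's x, y, z in normalised numbers (1 is 0.6 m), a list of three; "turn": the turn, a rotation vector about the tool's x, y, z in normalised numbers (1 is 2 pi rad), a list of three; "fingers": the closure, from 0 (fully open) to 1 (shut). A call has 1 to 12 rows; each row is the pose to reach, as a shift and turn from the pose commanded when the call began, along the tool's axes at that moment; what a row does not reach only later rows make up. A row lasts 1/8 s, in which the tool goes at most 62.5 mm and 10.7 degrees, less where a joint would pass 70% of its speed; a pose out of reach is approached as far as the arm can. No shift or turn number may pass 1 either way. A call with a gripper value outside its range is refused whole. The fingers move at their own pace and stop on an object; "force" is the grip in N (left out, the last holds). Time passes only in rows, so rows that repeat a pose let the fingers close. It gives the time, the measured TCP pose, the force, the opening and the grip force at its end, in the units of the state.
- get_obs(): the state, without advancing time (a new reading comes with each control period).
- camera(name): name is "side" or "top"; returns a dict with "color" (400x640x3 uint8, red, green, blue), "range_z" (400x640 float32, m along the optical axis (not along the pixel's ray), 0 where there is no reading), "fx", "fy", "cx", "cy" (pixels), "k1" (the pictures are not rectified: a ray, as slopes to the right and down, at radius r is drawn at 1 + k1 r^2 times it, then the intrinsics apply), "R" (3x3) and "t" (3): a world point X has camera coordinates R X + t. Camera axes: x right, y down, z forward; pixel columns grow to the right and rows downward; lengths in m; the calibration is good to about 2 mm. A picture is of the moment at which its call begins.
- hand_in(): hands the job in; it is judged then, once.
The state is a dict: "clock": time; "joint_pos": joint angles; "joint_velocities": joint speeds; "tau": joint torques, N m; "position": TCP position; "ee_rot": TCP orientation; "ft_force": force on the tool from outside, world axes, zero at the start; "torque": the same for the moment, N m; "grip_width": opening from 0.0 (shut) to 1.0 (fully open); "grasp_force": force on a finger pad.
Only numpy, scipy, OpenCV 4.12 (cv2) and the standard library are available. Lean on these libraries where they do the work, as an engineer would, in place of code of your own. Each camera call takes 0.05 s, during which the arm holds its last target. There are 200 camera calls.

## Working session

There is one attempt and no reset: what is moved stays moved. The work goes in short steps, Python scripts to look and compute and a tool call to move; the robot and the scene stay as the last step left them, time stands still between calls to the robot, and variables do not carry over. Pictures are saved under pics/ and viewed, at most 10 in all, crops included, and the job is handed in when it is done.

Besides the shell and the picture viewer there is one more tool, called after "Emit:" as name(argument=value, ...) on one line, values as JSON. move_arm: Moves the arm, as the interface text tells. Its arguments: {"type":"object","properties":{"plan":{"type":"array","items":{"type":"object","properties":{"delta_pos":{"type":"array","items":{"type":"number"}},"turn":{"type":"array","items":{"type":"number"}},"fingers":{"type":"number"}}}},"force":{"type":"number"}},"required":["plan"]}

```bash
mkdir -p pics
cat > h.py <<'E'
import numpy as np, cv2
from workcell import get_obs, camera, hand_in, tip_reach
from scipy.spatial.transform import Rotation as Rn
def cloud(c):
    h,w=c["range_z"].shape
    v,u=np.mgrid[:h,:w]
    xd=(u-c["cx"])/c["fx"]; yd=(v-c["cy"])/c["fy"]
    x,y=xd.copy(),yd.copy()
    for _ in range(20):
        f=1+c["k1"]*(x*x+y*y); x=xd/f; y=yd/f
    d=np.stack([x,y,np.ones_like(x)],-1)
    P=(d*c["range_z"][...,None]-c["t"])@c["R"]
    P[c["range_z"]==0]=np.nan
    return P,d@c["R"],-c["R"].T@c["t"]   # points, ray dirs, cam centre
def onplane(d,o,u,v,z):
    r=d[int(round(v)),int(round(u))]; return o+r*(z-o[2])/r[2]
E
python3 - <<'E'
from h import *
for n in("side","top"):
    c=camera(n); np.savez(n+"0.npz",**c); cv2.imwrite(f"pics/{n}0.png",c["color"][...,::-1])
    P,d,o=cloud(c); print(n,o.round(3),(c["R"][2]).round(3),c["k1"],c["fx"],(c["range_z"]==0).mean())
s=get_obs(); print(s,tip_reach)
E
```

```text
side [0.359 0.34  0.874] [ 0.247 -0.466 -0.85 ] -0.0764665899651954 438.08837988953064 0.0039765625
top [ 0.404 -0.076  0.946] [ 0.207  0.01  -0.978] -0.009194981816844385 366.0099389844021 0.00397265625
{'clock': 0.1, 'joint_pos': array([ 1.11342746,  0.33280312, -0.06469897,  1.46086519,  0.02157755,
        1.34988058, -0.08851044]), 'joint_velocities': array([ 0.00132281, -0.00165543,  0.00029441, -0.00246701, -0.00082602,
        0.0007251 , -0.0006689 ]), 'tau': array([ 2.70445991e-03, -6.26745415e+01,  5.01035142e-02, -3.92429745e+01,
        1.62085419e-02,  7.00283781e-03, -3.66558231e-05]), 'position': array([ 0.26310641, -0.56653569,  0.2177952 ]), 'ee_rot': array([ 9.76464383e-01,  2.15677795e-01, -1.53216294e-04, -6.12108083e-04]), 'ft_force': array([ 0.2878081 ,  0.10384667, -0.67270804]), 'torque': array([-0.02005203,  0.00754538, -0.02990422]), 'grasp_force': 0.0, 'grip_width': 1.0025457464082133} 0.011
```

View pics/side0.png

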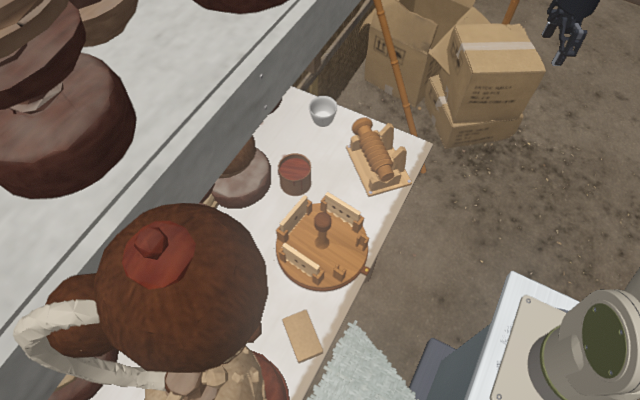

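View pics/top0.png

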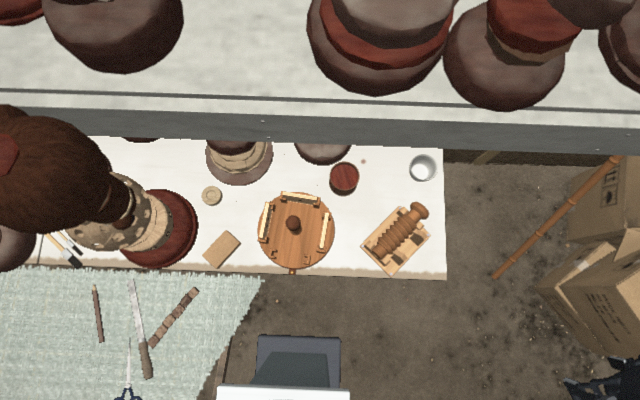

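Run:
```python
from h import *
a=cv2.imread("pics/side0.png")[185:300,265:380]; b=cv2.imread("pics/top0.png")[180:285,250:440]
a=cv2.resize(a,None,fx=5,fy=5,interpolation=cv2.INTER_CUBIC)
cv2.imwrite("pics/a.png",a); cv2.imwrite("pics/b.png",cv2.resize(b,None,fx=4.2,fy=4.2,interpolation=cv2.INTER_CUBIC))
for n in("side","top"):
    c=dict(np.load(n+"0.npz")); P,d,o=cloud(c)
    # knob: points z 0.111..0.14 near rack
    tab=P[...,2]
    m=(abs(tab-0)<0.004)&(P[...,0]>0.3)&(P[...,0]<0.9)&(abs(P[...,1])<.6); print(n,"table z",np.nanmedian(tab[m]))
    uv=(322,225) if n=="side" else(293,222); print("knob px",P[uv[1],uv[0]].round(4))
    k0=P[uv[1],uv[0]]
    near=np.hypot(P[...,0]-k0[0],P[...,1]-k0[1])
    k=P[(near<.035)&(tab>.112)&(tab<.145)]; print("knob",len(k),((k.min(0)+k.max(0))/2).round(4),k.min(0).round(3),k.max(0).round(3))
    t=P[(near<.12)&(tab>.022)&(tab<.031)]; 
    g=(near<.12)&(tab>.086)&(tab<.1)
    nl,lab,st,ce=cv2.connectedComponentsWithStats(g.astype(np.uint8))
    for i in range(1,nl):
        if st[i,4]>12:
            q=P[lab==i]; _,s,vt=np.linalg.svd(q[:,:2]-q[:,:2].mean(0),full_matrices=False)
            p=(q[:,:2]-q[:,:2].mean(0))@vt.T
            print("gauge top",ce[i].round(),st[i,4],q.mean(0).round(4),"dir",vt[0].round(3),np.ptp(p,0).round(3))
```

```text
side table z 0.0012137225319004503
knob px [5.275e-01 5.000e-04 1.355e-01]
knob 288 [ 0.5332 -0.0109  0.1259] [ 0.517 -0.028  0.113] [0.55  0.006 0.139]
gauge top [342. 204.] 225 [ 0.5235 -0.0815  0.0934] dir [-0.992  0.126] [0.084 0.011]
gauge top [293. 211.] 216 [ 0.6045 -0.0184  0.0938] dir [0.128 0.992] [0.084 0.01 ]
gauge top [321. 232.] 16 [ 0.5308 -0.0045  0.0915] dir [-0.912 -0.41 ] [0.014 0.005]
gauge top [300. 256.] 246 [0.5424 0.061  0.0936] dir [-0.992  0.128] [0.084 0.011]
top table z -0.00022570220769228366
knob px [ 0.5335 -0.0125  0.1308]
knob 186 [ 0.5331 -0.0125  0.1264] [ 0.516 -0.028  0.115] [0.55  0.003 0.138]
gauge top [299. 196.] 147 [ 0.6036 -0.0211  0.0929] dir [-0.129 -0.992] [0.084 0.01 ]
gauge top [264. 220.] 151 [0.5416 0.059  0.0931] dir [-0.992  0.13 ] [0.083 0.009]
gauge top [324. 230.] 136 [ 0.5232 -0.0833  0.0935] dir [-0.992  0.125] [0.084 0.009]
```

View pics/a.png

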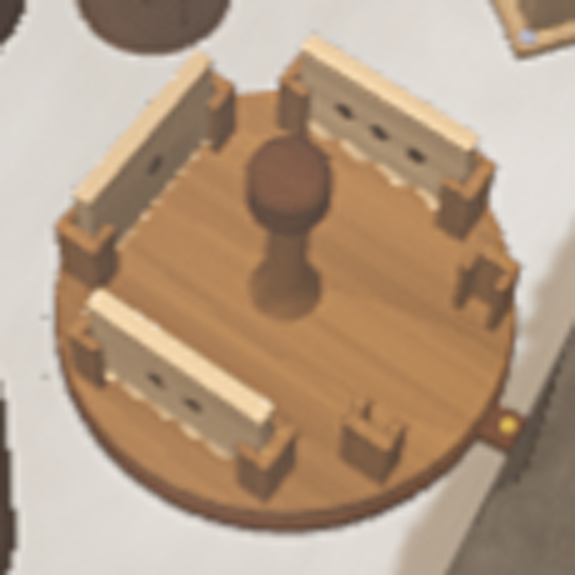

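View pics/b.png

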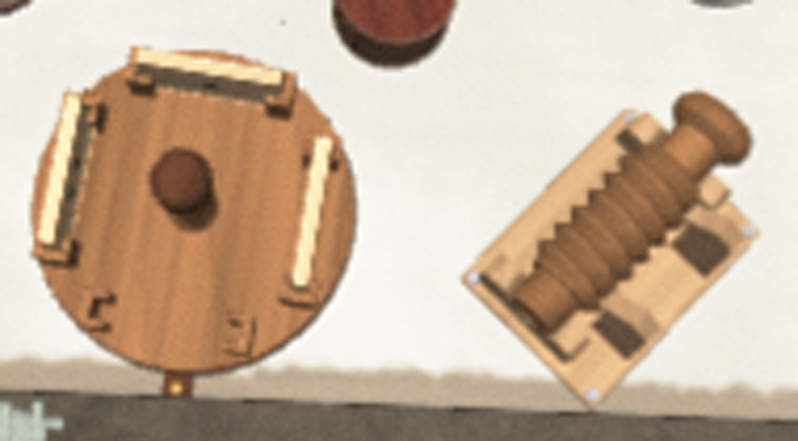

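Run:
```python
from h import *
for n in("side","top"):
    c=dict(np.load(n+"0.npz")); P,d,o=cloud(c); x,y,z=P[...,0],P[...,1],P[...,2]
    hsv=cv2.cvtColor(c["color"],cv2.COLOR_RGB2HSV).astype(int)
    # brass dot
    bx=(360,374,262,280) if n=="side" else (286,299,266,278)
    sub=hsv[bx[2]:bx[3],bx[0]:bx[1]]; m=(sub[...,1]>120)&(sub[...,2]>190)&(sub[...,0]>17)
    v,u=np.nonzero(m); print(n,"dot n",len(u)); 
    if len(u): print(u.mean()+bx[0],v.mean()+bx[2],onplane(d,o,u.mean()+bx[0],v.mean()+bx[2],.015).round(4))
    reg=(x>.44)&(x<.72)&(y<-.12)&(y>-.40)
    a=reg&(z>.008)&(z<.017); nl,lab,st,ce=cv2.connectedComponentsWithStats(a.astype(np.uint8))
    q=P[a&(hsv[...,1]>50)]; r=cv2.minAreaRect(q[:,:2].astype(np.float32)*1000); print("board",len(q),r)
    s=reg&(z>.06)&(z<.09); 
    t=reg&(z>.094)&(z<.112); nl,lab,st,ce=cv2.connectedComponentsWithStats(t.astype(np.uint8))
    for i in range(1,nl):
        if st[i,4]>8: print("armtop",ce[i].round(),st[i,4],P[lab==i].mean(0).round(4),P[lab==i].min(0).round(3),P[lab==i].max(0).round(3))
    # stem: ridge points (top) -> PCA direction
    q=P[reg&(z>.066)&(z<.09)]; cc=q[:,:2].mean(0); _,sv,vt=np.linalg.svd(q[:,:2]-cc,full_matrices=False); pp=(q[:,:2]-cc)@vt.T
    print("stem",len(q),cc.round(4),vt[0].round(4),pp.min(0).round(3),pp.max(0).round(3),"zmax",q[:,2].max())
    sh=P[(z>.2)&(z<.8)&(abs(y)<.4)&(x>.4)]; 
    if len(sh): print("shelf min x",sh[:,0].min(), np.percentile(sh[:,2],[1,50,99]))
    for nm,lo,hi,X,Y in(("tin",.055,.08,.64,-.11),("cup",.04,.06,.66,-.3)):
        q=P[(z>lo)&(z<hi)&(abs(x-X)<.08)&(abs(y-Y)<.07)]; 
        if len(q): print(nm,q.min(0).round(3),q.max(0).round(3))
```

```text
side dot n 5
366.2 269.6 [ 0.4253 -0.0062  0.015 ]
board 793 ((559.687744140625, -217.9509735107422), (240.94552612304688, 152.6975555419922), 47.655494689941406)
armtop [388. 127.] 57 [ 0.5214 -0.3117  0.0999] [ 0.511 -0.322  0.094] [ 0.533 -0.304  0.107]
armtop [401. 150.] 57 [ 0.4701 -0.2635  0.1006] [ 0.46  -0.274  0.095] [ 0.479 -0.254  0.107]
stem 1301 [ 0.5372 -0.2594] [-0.9854 -0.1702] [-0.187 -0.082] [0.081 0.118] zmax 0.08995387306224786
shelf min x 0.4479798613246596 [0.29304873 0.50497184 0.68337897]
tin [ 0.56  -0.168  0.055] [ 0.705 -0.04   0.08 ]
cup [ 0.58  -0.369  0.04 ] [ 0.739 -0.268  0.059]
top dot n 2
291.5 272.0 [ 0.4254 -0.0078  0.015 ]
board 882 ((557.484130859375, -221.41197204589844), (234.04690551757812, 149.9759521484375), 47.05851364135742)
armtop [423. 235.] 49 [ 0.52   -0.3129  0.0999] [ 0.511 -0.324  0.095] [ 0.53  -0.305  0.107]
armtop [402. 256.] 47 [ 0.4693 -0.265   0.0997] [ 0.458 -0.274  0.094] [ 0.479 -0.256  0.107]
stem 1204 [ 0.5355 -0.2651] [-0.8491  0.5283] [-0.083 -0.205] [0.084 0.062] zmax 0.08982731425076482
shelf min x 0.4448798663887184 [0.2628395  0.49881393 0.65620896]
tin [ 0.561 -0.166  0.055] [ 0.704 -0.042  0.08 ]
cup [ 0.581 -0.368  0.04 ] [ 0.737 -0.268  0.06 ]
```

Run:
```python
from h import *
from scipy.optimize import least_squares
yaw=np.radians(46.7); A=np.array([[np.cos(yaw),np.sin(yaw)],[-np.sin(yaw),np.cos(yaw)]])
for n in("side","top"):
    c=dict(np.load(n+"0.npz")); P,d,o=cloud(c); z=P[...,2]
    if n=="top":
        for uv in((293,148),(293,138),(293,125),(293,112),(293,100),(293,80),(420,110),(420,130)): print("shelf",uv,P[uv[1],uv[0]].round(3))
    mid=np.array([.4953,-.2883])
    L=(P[...,:2]-mid)@A.T; lx,ly=L[...,0],L[...,1]
    q=(z>.06)&(z<.09)&(lx>.02)&(lx<.14)&(abs(ly)<.12)
    X=np.c_[lx[q],ly[q],z[q]]
    # thread region crest points: cylinder along direction; head by radius 27
    h=X[(X[:,1]<-.074)&(X[:,1]>-.094)]
    f=lambda p:np.hypot(h[:,0]-p[0],h[:,2]-.055)-.027
    r=least_squares(f,[.08],loss="soft_l1",f_scale=.001); print(n,"head x",r.x,abs(r.fun).mean(),"ymin",X[:,1].min())
    # crest: top points by y bin
    for s in range(-6,7):
        t=X[abs(X[:,1]-s*.014)<.0035]
        if len(t)>4: print(s*14, "zmax %.4f"%np.percentile(t[:,2],97), "x at top %.4f"%t[t[:,2]>np.percentile(t[:,2],80),0].mean(), end=" | ")
    print()
    b=(z>.009)&(z<.015)&(lx>-.03)&(lx<.16)&(abs(ly)<.1); B=np.c_[lx[b],ly[b]]
    lo=[np.percentile(B,p,axis=0).round(4).tolist() for p in(1,99)]; print("board",lo)
    # edge medians
    for s in np.arange(-.06,.061,.03):
        t=B[abs(B[:,1]-s)<.006,0]; print("%.2f:%.4f..%.4f"%(s,t.min(),t.max()),end=" ")
    for s in np.arange(-.0,.11,.025):
        t=B[abs(B[:,0]-s)<.006,1]; 
        if len(t): print("x%.3f:%.4f..%.4f"%(s,t.min(),t.max()),end=" ")
    print()
```

```text
side head x [0.04128519] 0.003060525336421767 ymin -0.09705144012783101
-84 zmax 0.0845 x at top 0.0442 | -70 zmax 0.0745 x at top 0.0410 | -56 zmax 0.0765 x at top 0.0450 | -42 zmax 0.0815 x at top 0.0432 | -28 zmax 0.0820 x at top 0.0408 | -14 zmax 0.0822 x at top 0.0424 | 0 zmax 0.0815 x at top 0.0407 | 14 zmax 0.0815 x at top 0.0397 | 28 zmax 0.0816 x at top 0.0408 | 42 zmax 0.0822 x at top 0.0387 | 56 zmax 0.0748 x at top 0.0429 | 70 zmax 0.0745 x at top 0.0413 | 
board [[-0.0245, -0.0696], [0.0865, 0.0757]]
-0.06:0.0574..0.0866 -0.03:-0.0260..0.0865 0.00:-0.0090..0.0868 0.03:0.0436..0.0869 0.06:-0.0256..0.0866 x-0.000:-0.0308..0.0752 x0.025:0.0666..0.0755 x0.050:-0.0527..0.0752 x0.075:-0.0742..0.0762 
shelf (293, 148) [ 0.76   0.009 -0.003]
shelf (293, 138) [ 0.619 -0.028  0.415]
shelf (293, 125) [ 0.618 -0.031  0.466]
shelf (293, 112) [ 0.622 -0.033  0.498]
shelf (293, 100) [ 0.646 -0.031  0.485]
shelf (293, 80) [ 0.672 -0.03   0.493]
shelf (420, 110) [ 0.631 -0.2    0.5  ]
shelf (420, 130) [ 0.617 -0.209  0.466]
top head x [0.04109003] 0.0033795391275636627 ymin -0.09677693429775573
-84 zmax 0.0822 x at top 0.0420 | -70 zmax 0.0733 x at top 0.0387 | -56 zmax 0.0730 x at top 0.0428 | -42 zmax 0.0813 x at top 0.0369 | -28 zmax 0.0809 x at top 0.0393 | -14 zmax 0.0809 x at top 0.0390 | 0 zmax 0.0817 x at top 0.0376 | 14 zmax 0.0796 x at top 0.0368 | 28 zmax 0.0809 x at top 0.0397 | 42 zmax 0.0795 x at top 0.0394 | 56 zmax 0.0733 x at top 0.0420 | 70 zmax 0.0733 x at top 0.0402 | 
board [[-0.0263, -0.0737], [0.084, 0.0748]]
-0.06:-0.0253..0.0837 -0.03:-0.0267..0.0838 0.00:-0.0260..0.0839 0.03:-0.0255..0.0840 0.06:-0.0267..0.0841 x-0.000:-0.0749..0.0750 x0.025:0.0404..0.0750 x0.050:0.0691..0.0747 x0.075:-0.0740..0.0747
```

```bash
cat >> h.py <<'E'
def down(psi):
    p=np.radians(psi); y=np.array([np.cos(p),np.sin(p),0]); z=np.array([0,0,-1.]); return np.c_[np.cross(y,z),y,z]
yawc=np.radians(46.7)
cx=np.array([np.cos(yawc),np.sin(yawc),0]); cy=np.array([-np.sin(yawc),np.cos(yawc),0]); ez=np.array([0,0,1.])
def seatR(s=1):  # tool z = -gauge z, tool y = gauge x * s
    zt=.5736*cx-.8192*ez; y=s*(.8192*cx+.5736*ez); return np.c_[np.cross(y,zt),y,zt]
def to(pos,R,ref=None):
    s=get_obs(); p0,R0=(s["position"],Rn.from_quat(s["ee_rot"]).as_matrix()) if ref is None else ref
    print("clock",s["clock"],"dp",(R0.T@(np.array(pos)-p0)).round(4).tolist(),"turn",Rn.from_matrix(R0.T@R).as_rotvec().round(4).tolist())
E
python3 -c "
from h import *
to([.533,-.0117,.19],down(-47))"
```

```text
clock 0.1 dp [0.4785, -0.3895, 0.0283] turn [-0.0013, -0.0002, -0.3157]
```

The rows are not in the units I measure in: shifts go in shares of 0.6 m and turns go in shares of 2 pi rad. I convert before sending: 0.4785 m / 0.6 = 0.7975, -0.3895 m / 0.6 = -0.6492, -0.3157 rad / 6.2832 = -0.0502.

Emit:
move_arm(plan=[{"delta_pos": [0.0667, -0.0542, 0], "turn": [0, 0, -0.0041], "fingers": 0}, {"delta_pos": [0.1333, -0.1083, 0], "turn": [0, 0, -0.008], "fingers": 0}, {"delta_pos": [0.2, -0.1625, 0], "turn": [0, 0, -0.0127], "fingers": 0}, {"delta_pos": [0.2667, -0.2167, 0], "turn": [0, 0, -0.0175], "fingers": 0}, {"delta_pos": [0.3333, -0.2717, 0], "turn": [0, 0, -0.0223], "fingers": 0}, {"delta_pos": [0.4, -0.325, 0], "turn": [0, 0, -0.0271], "fingers": 0}, {"delta_pos": [0.4667, -0.38, 0], "turn": [0, 0, -0.0318], "fingers": 0}, {"delta_pos": [0.5333, -0.4333, 0], "turn": [0, 0, -0.0366], "fingers": 0}, {"delta_pos": [0.6, -0.4883, 0], "turn": [0, 0, -0.0414], "fingers": 0}, {"delta_pos": [0.6667, -0.5433, 0], "turn": [0, 0, -0.0462], "fingers": 0}, {"delta_pos": [0.7333, -0.5967, 0.0167], "turn": [0, 0, -0.0502], "fingers": 0}, {"delta_pos": [0.7975, -0.6492, 0.0467], "turn": [0, 0, -0.0502], "fingers": 0}])

```text
clock: 1.6
position: [0.534, -0.0106, 0.1906]
ee_rot: [0.93, 0.367, 0.001, 0.0]
ft_force: [1.2, -0.4, -0.4]
grip_width: 0.998
grasp_force: 0.0
```

```bash
python3 -c "
from h import *
s=get_obs();print(s['position'],s['joint_pos'].round(2),s['ft_force'])
to([.533,-.0117,.119],down(-47))"
```

```text
[ 0.53404062 -0.01059157  0.19057863] [ 0.45  0.2  -0.58  1.72  0.11  1.26 -0.97] [ 1.22981232 -0.36202228 -0.43243354]
clock 1.6 dp [-0.0016, 0.0, 0.0716] turn [0.0011, -0.0007, 0.0001]
```

Scaled: 0.0716 m / 0.6 = 0.1193, 0.05 m / 0.6 = 0.0833.

Emit:
move_arm(force=40, plan=[{"delta_pos": [-0.0027, 0, 0.0417], "turn": [0, 0, 0], "fingers": 0}, {"delta_pos": [-0.0027, 0, 0.0833], "turn": [0, 0, 0], "fingers": 0.2}, {"delta_pos": [-0.0027, 0, 0.1193], "turn": [0, 0, 0], "fingers": 0.3}, {"delta_pos": [-0.0027, 0, 0.1193], "turn": [0, 0, 0], "fingers": 0.5}, {"delta_pos": [-0.0027, 0, 0.1193], "turn": [0, 0, 0], "fingers": 0.65}, {"delta_pos": [-0.0027, 0, 0.1193], "turn": [0, 0, 0], "fingers": 0.65}, {"delta_pos": [-0.0027, 0, 0.1193], "turn": [0, 0, 0], "fingers": 0.65}, {"delta_pos": [-0.0027, 0, 0.1193], "turn": [0, 0, 0], "fingers": 0.65}])

```text
clock: 2.6
position: [0.5323, -0.013, 0.1195]
ee_rot: [0.93, 0.367, 0.0, 0.0]
ft_force: [-2.2, 1.5, 3.8]
grip_width: 0.351
grasp_force: 2.0
```

Emit:
move_arm(force=40, plan=[{"delta_pos": [0, 0, 0], "turn": [0, 0, 0], "fingers": 0.9}, {"delta_pos": [0, 0, 0], "turn": [0, 0, 0], "fingers": 1}, {"delta_pos": [0, 0, 0], "turn": [0, 0, 0], "fingers": 1}, {"delta_pos": [0, 0, 0], "turn": [0, 0, 0], "fingers": 1}])

```text
clock: 3.1
position: [0.5349, -0.0125, 0.1223]
ee_rot: [0.93, 0.367, 0.003, 0.001]
ft_force: [-2.1, 2.0, 20.7]
grip_width: 0.003
grasp_force: 10.7
```

Run:
```python
from h import *
c=camera("side"); np.savez("side1.npz",**c); d=camera("top")
a=cv2.resize(c["color"][150:300,230:430,::-1],None,fx=3,fy=3,interpolation=cv2.INTER_CUBIC)
b=cv2.resize(d["color"][150:300,240:340,::-1],None,fx=2,fy=3)
cv2.imwrite("pics/c.png",np.hstack([a,b]))
print(get_obs()['position'],get_obs()['grip_width'],get_obs()['ft_force'])
```

```text
[ 0.53485532 -0.01252269  0.12222791] 0.0021688909248383 [-2.16477785  2.84052651 21.30197221]
```

View pics/c.png

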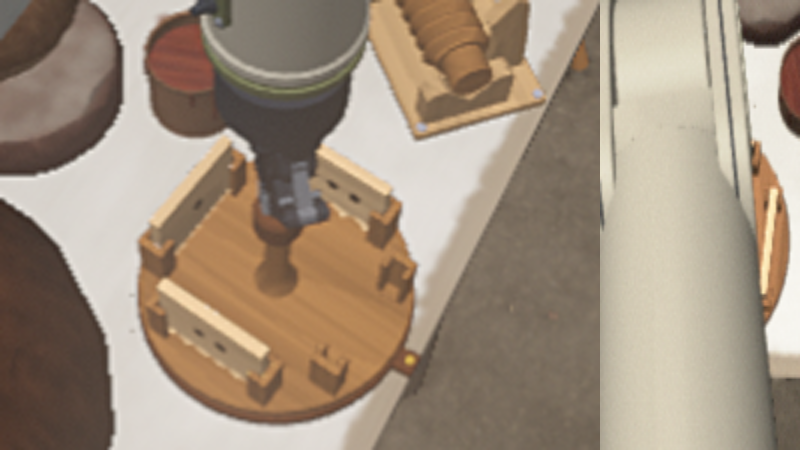

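Run:
```python
from h import *
c=dict(np.load("side1.npz")); P,d,o=cloud(c)
for v in range(196,240,4):
    print(v,[ "%d,%d,%d|%s"%(*(P[v,u]*1000),c["color"][v,u]//10) for u in range(314,343,4)])
```

```text
196 ['530,25,275|[7 6 6]', '524,23,277|[7 6 6]', '518,21,279|[7 6 6]', '513,17,277|[7 6 6]', '508,13,276|[7 6 6]', '503,8,272|[7 6 6]', '560,-144,3|[20 19 19]', '553,-151,0|[22 21 21]']
200 ['538,12,238|[10 10  9]', '531,10,239|[8 7 6]', '518,20,266|[7 6 6]', '513,17,266|[7 6 6]', '508,13,263|[7 6 6]', '504,5,255|[8 7 6]', '535,-86,93|[24 21 16]', '548,-141,0|[22 21 20]']
204 ['543,3,206|[14 10  7]', '532,9,224|[7 6 6]', '519,19,251|[7 7 6]', '512,18,254|[8 7 7]', '508,11,247|[11 11 11]', '502,9,249|[7 7 6]', '531,-79,89|[15 13 10]', '523,-80,95|[24 21 17]']
208 ['586,-76,30|[18 13  8]', '532,7,207|[7 6 6]', '518,20,240|[7 6 6]', '510,21,247|[8 7 7]', '506,15,241|[12 12 12]', '541,-81,61|[9 7 6]', '531,-79,73|[16 13 10]', '521,-78,82|[15 13 10]']
212 ['583,-70,24|[19 14  9]', '534,5,188|[7 6 6]', '527,2,190|[8 8 7]', '520,0,193|[9 8 8]', '504,19,236|[12 12 12]', '539,-80,47|[16 13 10]', '530,-79,56|[17 14 11]', '520,-78,67|[11 10  7]']
216 ['577,-59,30|[17 12  8]', '538,-3,155|[12 11 11]', '515,25,222|[9 8 8]', '509,22,223|[14 13 14]', '501,23,232|[12 12 12]', '498,15,221|[10  9  9]'
[... 344 characters left out ...]
]', '496,33,225|[9 9 8]', '490,29,223|[11  9  7]', '522,-66,29|[19 14  9]', '514,-71,29|[18 13  8]']
228 ['564,-34,26|[18 13  8]', '533,4,124|[9 7 6]', '525,3,129|[9 7 5]', '520,-2,125|[9 7 5]', '533,-50,28|[16 11  7]', '525,-54,28|[17 13  8]', '518,-58,28|[18 13  8]', '510,-63,27|[18 13  8]']
232 ['559,-26,27|[17 12  8]', '538,-4,86|[14 10  7]', '529,-4,95|[10  8  6]', '525,-15,79|[12  9  6]', '529,-42,28|[17 12  8]', '521,-46,28|[17 13  8]', '513,-50,28|[17 12  8]', '506,-54,28|[18 13  8]']
236 ['554,-18,26|[18 14  9]', '537,-3,69|[13 10  7]', '529,-4,76|[11  8  6]', '532,-30,27|[14 10  7]', '524,-33,28|[17 12  8]', '516,-37,29|[16 12  8]', '509,-42,27|[17 12  8]', '502,-46,26|[17 12  8]']
```

Scaled: -0.06 m / 0.6 = -0.1, -0.03 m / 0.6 = -0.05.

Emit:
move_arm(plan=[{"delta_pos": [0, 0, -0.05], "turn": [0, 0, 0], "fingers": 1}, {"delta_pos": [0, 0, -0.1], "turn": [0, 0, 0], "fingers": 1}, {"delta_pos": [0, 0, -0.1], "turn": [0, 0, 0], "fingers": 1}])

```text
clock: 3.58
position: [0.5336, -0.0134, 0.1813]
ee_rot: [0.93, 0.366, 0.002, 0.001]
ft_force: [0.4, 1.0, 0.3]
grip_width: -0.003
grasp_force: 0.0
```

Run:
```python
from h import *
c=camera("side"); np.savez("side2.npz",**c)
P,d,o=cloud(c); s=get_obs(); print(s['position'],s['grip_width'],s['ft_force'].round(1))
h=np.hypot(P[...,0]-s['position'][0],P[...,1]-s['position'][1])
for lo in range(100,270,10):
    m=(h<.045)&(P[...,2]*1000>=lo)&(P[...,2]*1000<lo+10); 
    if m.sum(): print(lo,m.sum(),P[m].mean(0).round(3),P[m].min(0).round(3),P[m].max(0).round(3),c["color"][m].mean(0).round())
cv2.imwrite("pics/d.png",cv2.resize(c["color"][150:270,260:400,::-1],None,fx=4,fy=4,interpolation=cv2.INTER_CUBIC))
X=s['position']; 
for z in(.135,s['position'][2]-.011,.135+.045):
    q=c["R"]@np.array([X[0],X[1],z])+c["t"]; a=q[:2]/q[2]; a=a*(1+c["k1"]*(a@a)); print(z,a[0]*c["fx"]+c["cx"],a[1]*c["fy"]+c["cy"])
```

```text
[ 0.53269318 -0.01346148  0.17968729] -0.0025711864738320665 [-0.5  0.9 -1.4]
110 31 [0.528 0.    0.117] [ 0.517 -0.014  0.112] [0.544 0.006 0.12 ] [108.  82.  64.]
120 37 [ 0.528 -0.     0.125] [ 0.517 -0.014  0.121] [0.544 0.005 0.13 ] [97. 74. 60.]
130 220 [ 0.533 -0.01   0.135] [ 0.517 -0.028  0.13 ] [0.55  0.005 0.14 ] [124.  89.  68.]
140 1 [ 0.54  -0.002  0.14 ] [ 0.54  -0.002  0.14 ] [ 0.54  -0.002  0.14 ] [130.  91.  70.]
190 2 [ 0.537 -0.004  0.198] [ 0.535 -0.005  0.197] [ 0.538 -0.003  0.198] [141. 118. 102.]
200 18 [ 0.539 -0.005  0.205] [ 0.53  -0.012  0.2  ] [0.547 0.001 0.21 ] [144. 135. 130.]
210 10 [ 0.539 -0.003  0.216] [ 0.536 -0.007  0.211] [ 0.543 -0.001  0.22 ] [129. 126. 125.]
220 3 [ 0.537 -0.001  0.226] [ 0.536 -0.001  0.225] [ 0.538 -0.001  0.228] [111. 107. 108.]
230 5 [0.534 0.002 0.237] [ 0.532 -0.001  0.234] [0.538 0.004 0.24 ] [98. 92. 89.]
240 38 [0.528 0.003 0.247] [ 0.519 -0.006  0.241] [0.539 0.02  0.25 ] [88. 82. 80.]
250 41 [0.525 0.008 0.254] [ 0.515 -0.001  0.25 ] [0.534 0.024 0.26 ] [83. 75. 73.]
260 33 [0.534 0.006 0.265] [ 0.515 -0.012  0.26 ] [0.555 0.024 0.27 ] [114. 106. 102.]
0.135 323.05084724949995 218.26087549653246
0.16868729355620304 323.36693195647314 209.64252284648038
0.18 323.4781027579109 206.60857545923295
```

View pics/d.png

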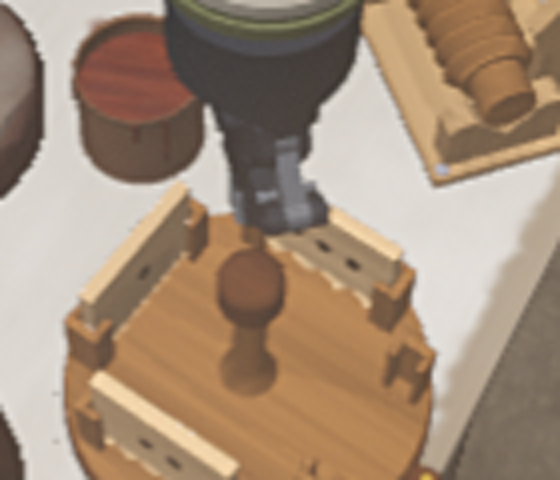

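Run:
```python
from h import *
c=dict(np.load("side2.npz")); P,d,o=cloud(c)
for v in range(196,215,2):
    print(v,[ "%d,%d,%d|%s"%(*(P[v,u]*1000),''.join('%x'%(k//16) for k in c["color"][v,u])) for u in range(314,336,2)])
```

```text
196 ['610,-119,1|ddc', '547,-11,208|ccc', '536,1,235|555', '532,2,240|443', '528,2,243|444', '523,4,250|555', '520,2,251|554', '509,19,283|555', '503,24,295|777', '501,21,293|777', '498,20,293|777']
198 ['607,-113,2|ddd', '547,-11,202|ccb', '537,-1,224|766', '527,10,250|655', '523,12,256|544', '513,24,282|777', '510,23,283|888', '507,22,283|888', '502,25,292|666', '500,23,292|777', '497,21,290|777']
200 ['605,-110,0|ddc', '601,-111,0|ccc', '537,-1,217|766', '526,12,247|655', '519,19,264|444', '512,26,280|666', '509,25,280|666', '505,25,284|544', '501,27,290|666', '498,26,290|777', '496,24,290|777']
202 ['602,-104,2|ddd', '598,-106,2|ddd', '537,-1,210|999', '524,16,248|655', '519,19,257|444', '511,27,276|444', '506,32,287|544', '503,31,288|555', '500,30,289|666', '497,28,288|888', '494,27,289|888']
204 ['592,-86,28|b85', '588,-88,28|b85', '538,-2,202|976', '534,-3,202|666', '518,20,253|444', '512,26,268|544', '504,35,286|554', '501,33,287|555', '498,33,288|555', '495,31,289|878', '493,30,288|777']
206 ['590,-82,27|b85', '585,-83,30|b85', '581,-85,30|b85', '572,-77,49|865', '529,-1,203
[... 236 characters left out ...]
277|654', '499,38,284|544', '497,35,280|754', '545,-81,57|976', '541,-81,60|754']
210 ['584,-72,30|b85', '581,-75,28|b85', '577,-77,29|b85', '572,-78,30|a75', '567,-77,36|754', '562,-76,41|754', '561,-85,29|975', '555,-83,37|db9', '550,-82,42|a97', '545,-81,48|a86', '540,-80,54|a97']
212 ['582,-68,28|b85', '578,-70,28|b85', '574,-72,29|b85', '544,-23,134|864', '540,-24,135|754', '537,-27,133|653', '559,-80,29|864', '555,-83,27|ca7', '549,-81,35|ca7', '545,-81,40|a86', '540,-82,43|a86']
214 ['579,-63,30|b85', '549,-15,133|a75', '545,-17,134|754', '541,-18,136|754', '538,-19,137|754', '535,-23,133|754', '532,-24,134|754', '529,-27,131|854', '549,-80,29|b85', '545,-83,28|b85', '539,-80,38|db9']
```

Scaled: 0.09 m / 0.6 = 0.15, 0.06 m / 0.6 = 0.1.

Emit:
move_arm(force=40, plan=[{"delta_pos": [0, 0, 0], "turn": [0, 0, 0], "fingers": 0.2}, {"delta_pos": [0, 0, 0], "turn": [0, 0, 0], "fingers": 0.2}, {"delta_pos": [0, 0, 0], "turn": [0, 0, 0], "fingers": 0.2}, {"delta_pos": [0, 0, 0.05], "turn": [0, 0, 0], "fingers": 0.2}, {"delta_pos": [0, 0, 0.1], "turn": [0, 0, 0], "fingers": 0.2}, {"delta_pos": [0, 0, 0.15], "turn": [0, 0, 0], "fingers": 0.2}, {"delta_pos": [0, 0, 0.15], "turn": [0, 0, 0], "fingers": 0.5}, {"delta_pos": [0, 0, 0.15], "turn": [0, 0, 0], "fingers": 0.7}, {"delta_pos": [0, 0, 0.15], "turn": [0, 0, 0], "fingers": 0.8}, {"delta_pos": [0, 0, 0.15], "turn": [0, 0, 0], "fingers": 0.8}])

```text
clock: 4.88
position: [0.532, -0.0125, 0.0901]
ee_rot: [0.93, 0.367, 0.0, -0.0]
ft_force: [-5.2, 1.7, 2.3]
grip_width: 0.38
grasp_force: 40.7
```

Scaled: -1.655 rad / 6.2832 = -0.2634.

Emit:
move_arm(plan=[{"turn": [0, 0, -0.0223], "delta_pos": [0, 0, 0], "fingers": 0.8}, {"turn": [0, 0, -0.0462], "delta_pos": [0, 0, 0], "fingers": 0.8}, {"turn": [0, 0, -0.07], "delta_pos": [0, 0, 0], "fingers": 0.8}, {"turn": [0, 0, -0.0939], "delta_pos": [0, 0, 0], "fingers": 0.8}, {"turn": [0, 0, -0.1178], "delta_pos": [0, 0, 0], "fingers": 0.8}, {"turn": [0, 0, -0.1416], "delta_pos": [0, 0, 0], "fingers": 0.8}, {"turn": [0, 0, -0.1655], "delta_pos": [0, 0, 0], "fingers": 0.8}, {"turn": [0, 0, -0.1894], "delta_pos": [0, 0, 0], "fingers": 0.8}, {"turn": [0, 0, -0.2133], "delta_pos": [0, 0, 0], "fingers": 0.8}, {"turn": [0, 0, -0.2371], "delta_pos": [0, 0, 0], "fingers": 0.8}, {"turn": [0, 0, -0.2634], "delta_pos": [0, 0, 0], "fingers": 0.8}, {"turn": [0, 0, -0.2634], "delta_pos": [0, 0, 0], "fingers": 0.8}])

```text
clock: 6.38
position: [0.5341, -0.0125, 0.0902]
ee_rot: [0.358, 0.934, 0.001, 0.002]
ft_force: [7.4, 3.9, -7.5]
grip_width: 0.382
grasp_force: 40.5
```

```bash
cat >> h.py <<'E'
def gauges(P,ctr=(.533,-.0117),z0=.086,z1=.1,rad=.12):
    z=P[...,2]; g=(np.hypot(P[...,0]-ctr[0],P[...,1]-ctr[1])<rad)&(z>z0)&(z<z1)
    nl,lab,st,ce=cv2.connectedComponentsWithStats(g.astype(np.uint8))
    for i in range(1,nl):
        if st[i,4]>40:
            q=P[lab==i]; (a,b),(w,h),ang=cv2.minAreaRect(q[:,:2].astype(np.float32)*1000)
            vt=np.linalg.svd(q[:,:2]-q[:,:2].mean(0),full_matrices=False)[2]
            print("gauge",ce[i].round(),st[i,4],"ctr",round(a,1),round(b,1),"size",round(w,1),round(h,1),"azim",np.degrees(np.arctan2(vt[0,1],vt[0,0]))%180)
E
python3 - <<'E'
from h import *
s=get_obs(); print(s['position'],s['joint_pos'].round(2),s['ft_force'].round(1),s['torque'].round(2),s['grasp_force'])
c=camera("side"); P,d,o=cloud(c); gauges(P)
E
```

```text
[ 0.53409191 -0.01249057  0.09018914] [ 0.65  0.36 -0.83  1.82  0.29  1.09  0.55] [ 7.4  3.9 -7.5] [ 0.5  -1.28  0.06] 40.496830793854315
gauge [284. 222.] 85 ctr 606.5 10.7 size 34.6 10.1 azim 89.03569361846485
gauge [353. 246.] 210 ctr 461.7 -8.5 size 84.7 9.2 azim 87.83970967892338
gauge [303. 258.] 252 ctr 536.5 60.4 size 10.6 84.4 azim 177.54879112004534
```

Run:
```python
from h import *
s=get_obs(); print(np.degrees(Rn.from_quat(s['ee_rot']).as_matrix()[:,1]))
to([.534,-.0125,.155],down(-2.2)); to([.4617,-.0098,.12],down(-2.2)); to([.4617,-.0098,.06],down(-2.2))
```

```text
[38.42437699 42.50087268  0.22231558]
clock 6.425 dp [-0.0002, 0.0002, -0.0648] turn [0.0049, 0.001, 0.8741]
clock 6.425 dp [0.0554, -0.0464, -0.0302] turn [0.0049, 0.001, 0.8741]
clock 6.425 dp [0.0555, -0.0467, 0.0298] turn [0.0049, 0.001, 0.8741]
```

Scaled: -0.065 m / 0.6 = -0.1083, -0.06 m / 0.6 = -0.1, 0.8741 rad / 6.2832 = 0.1391.

Emit:
move_arm(plan=[{"delta_pos": [0, 0, 0], "turn": [0, 0, 0], "fingers": 0.4}, {"delta_pos": [0, 0, 0], "turn": [0, 0, 0], "fingers": 0.4}, {"delta_pos": [0, 0, -0.05], "turn": [0, 0, 0], "fingers": 0.4}, {"delta_pos": [0, 0, -0.1083], "turn": [0, 0, 0], "fingers": 0.4}, {"delta_pos": [0.0167, -0.0167, -0.1083], "turn": [0, 0, 0.0271], "fingers": 0.5}, {"delta_pos": [0.0333, -0.0333, -0.1083], "turn": [0, 0, 0.0541], "fingers": 0.5}, {"delta_pos": [0.0583, -0.05, -0.1], "turn": [0, 0, 0.0812], "fingers": 0.5}, {"delta_pos": [0.0833, -0.0667, -0.075], "turn": [0, 0, 0.1098], "fingers": 0.5}, {"delta_pos": [0.0923, -0.0773, -0.05], "turn": [0.0008, 0.0002, 0.1391], "fingers": 0.5}, {"delta_pos": [0.0923, -0.0773, -0.05], "turn": [0.0008, 0.0002, 0.1391], "fingers": 0.5}])

```text
clock: 7.68
position: [0.4591, -0.0106, 0.1187]
ee_rot: [0.721, 0.693, -0.003, -0.001]
ft_force: [-0.8, 0.6, 0.4]
grip_width: 0.501
grasp_force: 0.0
```

Run:
```python
from h import *
c=camera("side"); P,d,o=cloud(c); gauges(P); s=get_obs(); print(s['position'],s['grip_width'],s['ft_force'].round(1))
to([.4617,-.0098,.06],down(-2.2))
cv2.imwrite("pics/e.png",cv2.resize(c["color"][160:300,270:400,::-1],None,fx=4,fy=4,interpolation=cv2.INTER_CUBIC))
```

```text
gauge [291. 213.] 214 ctr 605.4 -14.2 size 84.0 10.1 azim 87.61924606355866
gauge [353. 247.] 207 ctr 462.0 -7.9 size 84.3 9.3 azim 87.85746347086184
gauge [303. 258.] 253 ctr 536.5 60.8 size 10.5 84.0 azim 177.3363154556879
[ 0.45995171 -0.01040852  0.11932479] 0.5006654549004959 [ 0.5 -0.3  0.7]
clock 7.725 dp [0.0008, 0.002, 0.0593] turn [-0.0044, 0.0016, 0.0032]
```

View pics/e.png

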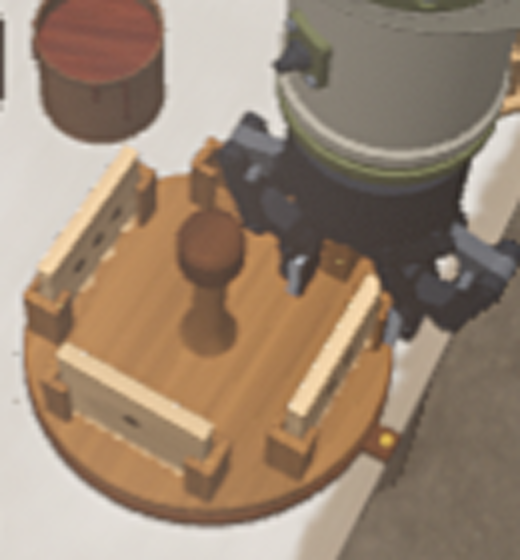

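Scaled: 0.059 m / 0.6 = 0.0983, 0.002 m / 0.6 = 0.0033, -0.0044 rad / 6.2832 = -0.0007.

Emit:
move_arm(force=40, plan=[{"delta_pos": [0.0013, 0.0033, 0.0333], "turn": [-0.0007, 0.0003, 0.0005], "fingers": 0.55}, {"delta_pos": [0.0013, 0.0033, 0.0667], "turn": [-0.0007, 0.0003, 0.0005], "fingers": 0.55}, {"delta_pos": [0.0013, 0.0033, 0.0983], "turn": [-0.0007, 0.0003, 0.0005], "fingers": 0.55}, {"delta_pos": [0.0013, 0.0033, 0.0983], "turn": [-0.0007, 0.0003, 0.0005], "fingers": 0.7}, {"delta_pos": [0.0013, 0.0033, 0.0983], "turn": [-0.0007, 0.0003, 0.0005], "fingers": 0.8}, {"delta_pos": [0.0013, 0.0033, 0.0983], "turn": [-0.0007, 0.0003, 0.0005], "fingers": 1}, {"delta_pos": [0.0013, 0.0033, 0.0983], "turn": [-0.0007, 0.0003, 0.0005], "fingers": 1}, {"delta_pos": [0.0013, 0.0033, 0.0983], "turn": [-0.0007, 0.0003, 0.0005], "fingers": 1}])

```text
clock: 8.72
position: [0.4624, -0.0097, 0.0608]
ee_rot: [0.722, 0.692, 0.001, 0.001]
ft_force: [-0.2, -0.6, 7.2]
grip_width: 0.098
grasp_force: 42.8
```

Scaled: -0.12 m / 0.6 = -0.2, -0.08 m / 0.6 = -0.1333.

Emit:
move_arm(plan=[{"delta_pos": [0, 0, -0.0333], "turn": [0, 0, 0], "fingers": 1}, {"delta_pos": [0, 0, -0.075], "turn": [0, 0, 0], "fingers": 1}, {"delta_pos": [0, 0, -0.1333], "turn": [0, 0, 0], "fingers": 1}, {"delta_pos": [0, 0, -0.2], "turn": [0, 0, 0], "fingers": 1}, {"delta_pos": [0, 0, -0.2], "turn": [0, 0, 0], "fingers": 1}])

```text
clock: 9.35
position: [0.4632, -0.0097, 0.1826]
ee_rot: [0.722, 0.692, 0.001, 0.002]
ft_force: [1.0, -0.6, -1.8]
grip_width: 0.09
grasp_force: 41.8
```

```bash
cat >> h.py <<'E'
seat=np.array([.5149,-.2675,.072]); gz=-.5736*cx+.8192*ez; gx=.8192*cx+.5736*ez
E
python3 - <<'E'
from h import *
c=camera("side"); P,d,o=cloud(c); s=get_obs(); print(s['position'],s['grip_width'],s['ft_force'].round(1),s['grasp_force'])
gauges(P); 
print("held"); gauges(P,ctr=s['position'][:2],z0=.19,z1=.23,rad=.06)
m=(np.hypot(P[...,0]-.462,P[...,1]+.01)<.05)&(P[...,2]>.12)&(c["color"][...,0]>200); print(m.sum(),np.percentile(P[m],[1,99],axis=0).round(4))
R=seatR(1)
for a,n in((.06,.015),(.03,.004)): to(seat+a*gz+n*gx-.0328*R[:,2],R)
E
```

```text
[ 0.46216724 -0.00986769  0.18080709] 0.09284178830878416 [-0.  -0.4 -1.3] 41.8038010597229
gauge [291. 213.] 208 ctr 605.7 -14.5 size 84.4 10.3 azim 87.6331140482293
gauge [303. 258.] 251 ctr 536.3 60.7 size 10.0 83.5 azim 177.37899852460424
held
gauge [354. 224.] 334 ctr 467.4 4.9 size 54.6 33.1 azim 86.76413201141558
602 [[ 0.42   -0.0546  0.2139]
 [ 0.4841  0.0382  0.601 ]]
clock 9.4 dp [-0.2861, 0.0368, 0.0244] turn [-0.5709, 0.2629, -0.8295]
clock 9.4 dp [-0.2799, 0.0421, 0.0553] turn [-0.5709, 0.2629, -0.8295]
```

Scaled: -0.286 m / 0.6 = -0.4767, -0.28 m / 0.6 = -0.4667, -0.42 rad / 6.2832 = -0.0668.

Emit:
move_arm(plan=[{"delta_pos": [-0.05, 0, -0.0167], "turn": [-0.0095, 0.0048, -0.0143], "fingers": 1}, {"delta_pos": [-0.1167, 0.0083, -0.0333], "turn": [-0.0207, 0.0095, -0.0302], "fingers": 1}, {"delta_pos": [-0.1833, 0.0167, -0.0333], "turn": [-0.0334, 0.0151, -0.0477], "fingers": 1}, {"delta_pos": [-0.25, 0.025, -0.0333], "turn": [-0.0462, 0.0207, -0.0668], "fingers": 1}, {"delta_pos": [-0.3167, 0.0333, -0.0333], "turn": [-0.0589, 0.0271, -0.0859], "fingers": 1}, {"delta_pos": [-0.3833, 0.0467, -0.025], "turn": [-0.0716, 0.0326, -0.1035], "fingers": 1}, {"delta_pos": [-0.4333, 0.055, -0.0167], "turn": [-0.0828, 0.0382, -0.121], "fingers": 1}, {"delta_pos": [-0.4667, 0.06, 0], "turn": [-0.0909, 0.0419, -0.1321], "fingers": 1}, {"delta_pos": [-0.4767, 0.0617, 0.025], "turn": [-0.0909, 0.0419, -0.1321], "fingers": 1}, {"delta_pos": [-0.4767, 0.0617, 0.04], "turn": [-0.0909, 0.0419, -0.1321], "fingers": 1}, {"delta_pos": [-0.4767, 0.0617, 0.04], "turn": [-0.0909, 0.0419, -0.1321], "fingers": 1}])

```text
clock: 10.78
position: [0.4865, -0.295, 0.1552]
ee_rot: [0.352, 0.887, 0.28, 0.109]
ft_force: [0.2, -0.3, -0.5]
grip_width: 0.092
grasp_force: 41.8
```

Run:
```python
from h import *
s=get_obs(); R0=Rn.from_quat(s["ee_rot"]).as_matrix(); print(s['position'],s['joint_pos'].round(2),s['ft_force'].round(1))
g=s['position']+.0328*R0[:,2]; print("gauge origin est",g.round(4)); v=g-seat; print("rel seat cy,gz,gx",(v@cy).round(4),(v@gz).round(4),(v@gx).round(4), "tilt err",np.degrees(Rn.from_matrix(R0.T@seatR(1)).as_rotvec()).round(2))
ims=[]
for n in("side","top"):
    c=camera(n); np.savez(n+"3.npz",**c); P,d,o=cloud(c)
    v=P-seat; q=np.stack([v@cy,v@gz,v@gx],-1)
    m=(c["color"].min(-1)>110)&(c["color"][...,0]>180)&(c["color"][...,0]>c["color"][...,2]+25.0)&(abs(q[...,0])<.06)&(q[...,1]>.03)&(q[...,1]<.15)&(abs(q[...,2]-.015)<.03)
    print(n,m.sum(), np.percentile(q[m],[1,50,99],axis=0).round(4).tolist())
    b=(310,90,120,110) if n=="side" else (370,160,120,110)
    ims.append(cv2.resize(c["color"][b[1]:b[1]+b[3],b[0]:b[0]+b[2],::-1],None,fx=3.3,fy=3.3,interpolation=cv2.INTER_CUBIC))
cv2.imwrite("pics/f.png",np.hstack(ims))
```

```text
[ 0.48653674 -0.29500799  0.15523531] [ 1.13  0.33 -0.36  1.76 -0.54  1.16  1.85] [ 0.2 -0.3 -0.5]
gauge origin est [ 0.4993 -0.2812  0.1284]
rel seat cy,gz,gx 0.0019 0.058 0.0154 tilt err [-0.05 -0.25 -0.03]
side 808 [[-0.0391, 0.0335, -0.0045], [0.0104, 0.0892, 0.0199], [0.0436, 0.1256, 0.0231]]
top 690 [[-0.0387, 0.0339, -0.0038], [0.0122, 0.0907, 0.0193], [0.0436, 0.1249, 0.0214]]
```

View pics/f.png

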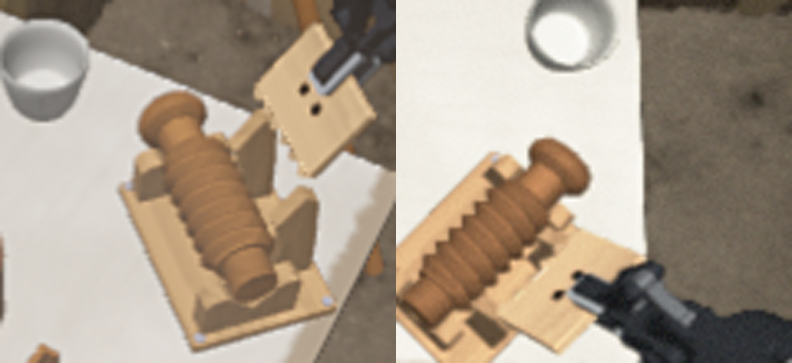

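Run:
```python
from h import *
for n in("side","top"):
    c=dict(np.load(n+"0.npz")); P,d,o=cloud(c); v=P-seat
    y,g,k=v@cy,v@gz,v@gx
    for sgn in(1,-1):
        m=(abs(y*sgn-.035)<.004)&(g>.005)&(g<.036)&(abs(k)<.02)
        K=k[m]; print(n,"arm",sgn,m.sum(),np.percentile(K,[10,50,90]).round(4) if m.sum() else "")
    ax=seat+.012*cx-.017*ez; w=P-ax; X,Y,Z=w@cx,w@cy,w[...,2]; r=np.hypot(X,Z); th=np.degrees(np.arctan2(-X,Z))
    for lo,hi in((10,35),(20,50)):
        m=(r<.035)&(r>.015)&(th>lo)&(th<hi)&(abs(Y)<.046)
        yy=Y[m]; rr=r[m]; A=np.c_[np.ones(m.sum()),yy,np.cos(2*np.pi*yy/.014),np.sin(2*np.pi*yy/.014)]
        p=np.linalg.lstsq(A,rr,rcond=None)[0]; print("th",lo,hi,m.sum(),"r0 %.4f amp %.4f crest y %.4f"%(p[0],np.hypot(p[2],p[3]),np.arctan2(p[3],p[2])/2/np.pi*.014))
    print("th all -20..50 axis check", [ (a, np.round(np.percentile(r[(th>a)&(th<a+15)&(r<.035)&(r>.015)&(abs(Y)<.046)],[50,90]),4).tolist()) for a in(-50,-35,-20,-5,10,25)])
```

```text
side arm 1 37 [-0.01   -0.0033 -0.0003]
side arm -1 34 [-0.0078 -0.0034 -0.0001]
th 10 35 125 r0 0.0249 amp 0.0020 crest y -0.0048
th 20 50 126 r0 0.0264 amp 0.0024 crest y -0.0059
th all -20..50 axis check [(-50, [0.0255, 0.029]), (-35, [0.0261, 0.029]), (-20, [0.0258, 0.029]), (-5, [0.0256, 0.0283]), (10, [0.025, 0.0275]), (25, [0.0255, 0.028])]
top arm 1 28 [-0.0056 -0.0045 -0.0021]
top arm -1 27 [-0.0054 -0.0042 -0.0031]
th 10 35 152 r0 0.0236 amp 0.0027 crest y -0.0039
th 20 50 174 r0 0.0242 amp 0.0025 crest y -0.0040
th all -20..50 axis check [(-50, [0.0239, 0.0265]), (-35, [0.0239, 0.0269]), (-20, [0.0241, 0.0274]), (-5, [0.0238, 0.0268]), (10, [0.0239, 0.0269]), (25, [0.0238, 0.0265])]
```

Run:
```python
from h import *
def an(c,n):
    P,d,o=cloud(c)
    ax=seat+.012*cx-.017*ez
    w=P-ax; X,Y,Z=w@cx,w@cy,w[...,2]
    base=(np.hypot(X,Z)<.036)&(np.hypot(X,Z)>.015)&(abs(Y)<.046)&(Z>.0)
    x,y,z=X[base],Y[base],Z[base]
    from scipy.optimize import least_squares
    for s in(1,0,-1):
        def f(p):
            r=np.hypot(x-p[0],z-p[1]); th=np.degrees(np.arctan2(-(x-p[0]),z-p[1]))
            ph=(y-p[2])/.014-s*(th-35)/360; tri=abs((ph+.5)%1-.5)*2   # 0 crest,1 groove
            return r-(.0265-.006*tri)
        best=min((least_squares(f,[0,0,p0],loss="soft_l1",f_scale=.001) for p0 in np.arange(-.006,.008,.002)),key=lambda r:r.cost)
        print(n,"s",s,best.x.round(4),"cost",best.cost*1e6)
for n in("side0","top0","side3"): an(dict(np.load(n+".npz")),n)
```

```text
side0 s 1 [ 0.0008  0.0022 -0.0042] cost 1070.5672543222063
side0 s 0 [-0.0006  0.0026  0.0079] cost 1171.5138525843367
side0 s -1 [-0.0009  0.0031  0.0049] cost 1456.6542015678547
top0 s 1 [ 0.0005  0.0003 -0.0036] cost 700.2419822052274
top0 s 0 [-0.0006  0.0005 -0.005 ] cost 893.2917223388108
top0 s -1 [-0.0009  0.0004 -0.0064] cost 1308.6024436286077
side3 s 1 [ 0.0009  0.0021 -0.0043] cost 1067.2093499779103
side3 s 0 [-0.0005  0.0027 -0.0064] cost 1156.1846565284627
side3 s -1 [-0.001   0.0032  0.0045] cost 1467.1115999792773
```

Scaled: 0.05 m / 0.6 = 0.0833, 0.03 m / 0.6 = 0.05, -0.0044 rad / 6.2832 = -0.0007.

Emit:
move_arm(plan=[{"delta_pos": [-0.0107, -0.01, 0], "turn": [0, -0.0007, 0], "fingers": 1}, {"delta_pos": [-0.0107, -0.0192, 0], "turn": [0, -0.0007, 0], "fingers": 1}, {"delta_pos": [-0.0107, -0.0192, 0.025], "turn": [0, -0.0007, 0], "fingers": 1}, {"delta_pos": [-0.0107, -0.0192, 0.05], "turn": [0, -0.0007, 0], "fingers": 1}, {"delta_pos": [-0.0107, -0.0192, 0.07], "turn": [0, -0.0007, 0], "fingers": 1}, {"delta_pos": [-0.0107, -0.0192, 0.0833], "turn": [0, -0.0007, 0], "fingers": 1}, {"delta_pos": [-0.0107, -0.0217, 0.0833], "turn": [0, -0.0007, 0], "fingers": 1}])

```text
clock: 11.75
position: [0.5035, -0.2875, 0.1069]
ee_rot: [0.352, 0.886, 0.279, 0.111]
ft_force: [0.1, 0.4, -1.4]
grip_width: 0.093
grasp_force: 41.8
```

```bash
cat >> h.py <<'E'
def state():
    s=get_obs(); R0=Rn.from_quat(s["ee_rot"]).as_matrix(); v=s['position']+.0328*R0[:,2]-seat
    f=s['ft_force']; print("t %.2f"%s["clock"],"robot rel y,gz,gx",*[round(float(v@a)*1000,1) for a in(cy,gz,gx)],"F y,gz,gx",*[round(float(f@a),1) for a in(cy,gz,gx)],"tilterr",np.degrees(Rn.from_matrix(R0.T@seatR(1)).as_rotvec()).round(2),"grip",round(s['grip_width'],3),round(float(s['grasp_force']),1))
def cam(save=None):
    for n in("side","top"):
        c=camera(n); P,d,o=cloud(c); v=P-seat; q=np.stack([v@cy,v@gz,v@gx],-1)
        if save: cv2.imwrite(f"pics/{n}{save}.png",c["color"][...,::-1]); np.savez(n+save+".npz",**c)
        C=c["color"].astype(int)
        m=(C.min(-1)>110)&(C[...,0]>180)&(C[...,0]>C[...,2]+25)&(abs(q[...,0])<.06)&(q[...,1]>.012)&(q[...,1]<.15)&(q[...,2]>.0)&(q[...,2]<.02)
        Q=q[m]; t=[Q[(Q[:,0]>a)&(Q[:,0]<b)] for a,b in((-.045,-.015),(.01,.04))]
        print(n,m.sum(),"y %.1f..%.1f"%tuple(np.percentile(Q[:,0],[1,99])*1000),"gz top ends",[round(float(np.percentile(k[:,1],98))*1000,1) for k in t if len(k)>5],"n",[round(float(np.median(k[:,2]))*1000,1) for k in t if len(k)>5])
E
python3 -c "
from h import *
state();cam()"
```

```text
t 11.75 robot rel y,gz,gx -5.4 8.6 1.7 F y,gz,gx 0.2 -1.4 -0.5 tilterr [-0.02  0.06 -0.03] grip 0.093 41.8
side 673 y -45.6..35.6 gz top ends [75.8, 75.5] n [6.7, 6.5]
top 543 y -45.5..36.4 gz top ends [68.1, 75.5] n [5.0, 5.0]
```

Scaled: 0.006 m / 0.6 = 0.01, 0.001 m / 0.6 = 0.0017.

Emit:
move_arm(plan=[{"delta_pos": [0.0017, 0, 0.0033], "turn": [0, 0, 0], "fingers": 1}, {"delta_pos": [0.0017, 0, 0.0067], "turn": [0, 0, 0], "fingers": 1}, {"delta_pos": [0.0017, 0, 0.01], "turn": [0, 0, 0], "fingers": 1}])

```text
clock: 12.22
position: [0.505, -0.2851, 0.1024]
ee_rot: [0.353, 0.886, 0.279, 0.112]
ft_force: [0.7, -0.4, -1.7]
grip_width: 0.096
grasp_force: 41.7
```

```bash
python3 -c "
from h import *
state()"
```

```text
t 12.22 robot rel y,gz,gx -5.0 3.3 1.3 F y,gz,gx -0.8 -1.5 -0.8 tilterr [-0.05  0.15 -0.05] grip 0.096 41.7
```

Scaled: 0.002 m / 0.6 = 0.0033, 0.001 m / 0.6 = 0.0017.

Emit:
move_arm(plan=[{"delta_pos": [0, 0, 0.0017], "turn": [0, 0, 0], "fingers": 1}, {"delta_pos": [0, 0, 0.0033], "turn": [0, 0, 0], "fingers": 1}, {"delta_pos": [0, 0, 0.0033], "turn": [0, 0, 0], "fingers": 1}])

```text
clock: 12.6
position: [0.5058, -0.2841, 0.1007]
ee_rot: [0.353, 0.886, 0.279, 0.112]
ft_force: [0.6, 0.7, -1.3]
grip_width: 0.091
grasp_force: 41.7
```

```bash
python3 -c "
from h import *
state()"
```

```text
t 12.60 robot rel y,gz,gx -4.9 1.2 1.4 F y,gz,gx 0.0 -1.6 0.0 tilterr [-0.04  0.13 -0.04] grip 0.091 41.7
```

Scaled: 0.002 m / 0.6 = 0.0033, 0.001 m / 0.6 = 0.0017.

Emit:
move_arm(plan=[{"delta_pos": [0, -0.0008, 0.0017], "turn": [0, 0, 0], "fingers": 1}, {"delta_pos": [0, -0.0008, 0.0033], "turn": [0, 0, 0], "fingers": 1}, {"delta_pos": [0, -0.0008, 0.0033], "turn": [0, 0, 0], "fingers": 1}])

```text
clock: 12.98
position: [0.5064, -0.2837, 0.0991]
ee_rot: [0.352, 0.886, 0.279, 0.112]
ft_force: [-0.5, 0.9, 3.5]
grip_width: 0.092
grasp_force: 42.3
```

```bash
python3 -c "
from h import *
state();cam()"
```

```text
t 12.97 robot rel y,gz,gx -5.0 -0.5 1.1 F y,gz,gx 1.0 2.7 2.3 tilterr [-0.03  0.14 -0.03] grip 0.092 42.3
side 573 y -45.8..37.1 gz top ends [66.7, 66.7] n [6.2, 6.2]
top 452 y -44.5..37.1 gz top ends [59.3, 65.9] n [5.0, 4.9]
```

Scaled: -0.07 m / 0.6 = -0.1167, -0.04 m / 0.6 = -0.0667.

Emit:
move_arm(plan=[{"delta_pos": [0, -0.0008, 0], "turn": [0, 0, 0], "fingers": 1}, {"delta_pos": [0, -0.0008, 0], "turn": [0, 0, 0], "fingers": 0.85}, {"delta_pos": [0, -0.0008, 0], "turn": [0, 0, 0], "fingers": 0.75}, {"delta_pos": [0, -0.0008, 0], "turn": [0, 0, 0], "fingers": 0.7}, {"delta_pos": [0, -0.0008, 0], "turn": [0, 0, 0], "fingers": 0.7}, {"delta_pos": [0, 0, -0.025], "turn": [0, 0, 0], "fingers": 0.7}, {"delta_pos": [0, 0, -0.0667], "turn": [0, 0, 0], "fingers": 0.7}, {"delta_pos": [0, 0, -0.1167], "turn": [0, 0, 0], "fingers": 0.7}, {"delta_pos": [0, 0, -0.1167], "turn": [0, 0, 0], "fingers": 1}, {"delta_pos": [0, 0, -0.1167], "turn": [0, 0, 0], "fingers": 1}, {"delta_pos": [0, 0, -0.1167], "turn": [0, 0, 0], "fingers": 1}])

```text
clock: 14.45
position: [0.4787, -0.3119, 0.1556]
ee_rot: [0.352, 0.886, 0.279, 0.111]
ft_force: [0.4, 0.4, -0.2]
grip_width: 0.0
grasp_force: 0.0
```

```bash
python3 -c "
from h import *
state();cam('4')
c=dict(np.load('side4.npz'));t=dict(np.load('top4.npz'))
f=lambda i:cv2.resize(i,None,fx=3.3,fy=3.3,interpolation=cv2.INTER_CUBIC)
cv2.imwrite('pics/g.png',np.hstack([f(c['color'][90:200,310:430,::-1]),f(t['color'][160:270,370:490,::-1])]))"
```

```text
t 14.45 robot rel y,gz,gx -4.1 68.5 1.1 F y,gz,gx -0.0 -0.5 0.4 tilterr [-0.02  0.05 -0.04] grip 0.0 0.0
side 687 y -45.2..36.6 gz top ends [66.6, 66.6] n [6.2, 5.8]
top 580 y -45.0..37.3 gz top ends [65.3, 65.9] n [4.7, 4.6]
```

View pics/g.png

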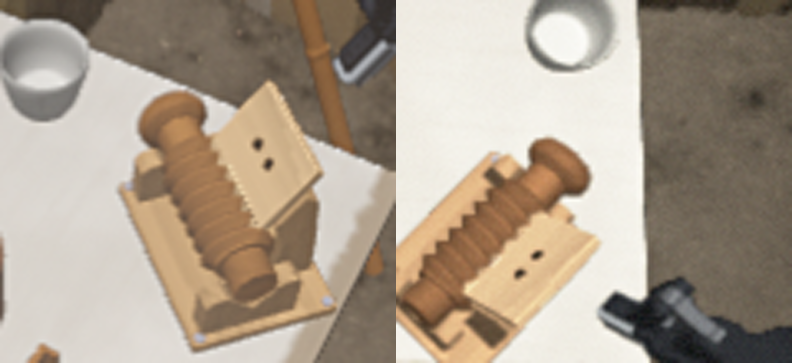

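Run:
```python
from h import *
for n in("side","top"):
    c=dict(np.load(n+"0.npz")); P,d,o=cloud(c)
    ax=seat+.012*cx-.017*ez; w=P-ax; X,Y,Z=w@cx,w@cy,w[...,2]-(.002 if n=="side" else 0); r=np.hypot(X,Z)
    out=[]
    for y in range(-104,98,3):
        m=(abs(Y*1000-y)<1.5)&(r<.036)&(Z>.01)&(abs(X)<.03)
        out.append("%d:%s"%(y,("%.0f/%d"%(np.percentile(r[m],75)*1000,m.sum())) if m.sum()>2 else "-"))
    print(n," ".join(out))
    # board & cheeks
    m=(P[...,2]>.04)&(P[...,2]<.054)&(abs(X)<.045)&(abs(X)>.028); 
    print("cheek y",np.percentile(Y[m&(Y>.04)],[2,98]).round(4),np.percentile(Y[m&(Y<-.04)],[2,98]).round(4),m.sum())
    t=(P[...,2]>.09)&(P[...,2]<.108)&(X<-.025)&(X>-.06)
    for s in(1,-1): print("arm y",np.percentile(Y[t&(Y*s>.015)],[1,99]).round(4))
```

```text
side -104:- -101:- -98:23/3 -95:25/6 -92:26/14 -89:28/18 -86:28/24 -83:27/33 -80:24/31 -77:22/23 -74:19/16 -71:17/14 -68:18/6 -65:18/12 -62:18/11 -59:18/10 -56:20/4 -53:- -50:25/8 -47:26/27 -44:25/31 -41:24/17 -38:27/8 -35:28/18 -32:27/31 -29:24/38 -26:23/8 -23:27/9 -20:27/25 -17:25/32 -14:23/27 -11:25/5 -8:28/12 -5:26/24 -2:25/32 1:23/20 4:25/8 7:27/21 10:26/25 13:24/31 16:24/14 19:26/7 22:27/27 25:25/30 28:24/27 31:25/14 34:28/11 37:27/34 40:26/46 43:22/30 46:21/16 49:18/15 52:17/14 55:17/10 58:18/14 61:18/19 64:17/11 67:17/15 70:17/3 73:- 76:- 79:- 82:- 85:- 88:- 91:- 94:- 97:-
cheek y [0.0402 0.0693] [-0.3584 -0.0526] 218
arm y [0.0276 0.0413]
arm y [-0.0429 -0.0286]
top -104:- -101:- -98:- -95:24/10 -92:26/22 -89:28/19 -86:28/27 -83:27/25 -80:25/33 -77:21/24 -74:17/15 -71:18/14 -68:18/10 -65:18/17 -62:18/13 -59:18/14 -56:18/10 -53:21/8 -50:24/13 -47:26/19 -44:25/29 -41:23/25 -38:24/18 -35:27/15 -32:27/29 -29:26/34 -26:23/22 -23:26/11 -20:27/23 -17:27/29 -14:24/24 -11:22/22 -8:26/15 -5:27/21 -2:26/29 1:23/26 4:25/17 7:27/19 10:26/30 13:24/22 16:23/22 19:25/16 22:27/20 25:26/29 28:25/27 31:23/18 34:27/19 37:27/25 40:26/34 43:24/24 46:20/20 49:17/14 52:17/13 55:17/13 58:17/13 61:18/16 64:18/14 67:17/15 70:17/4 73:- 76:- 79:- 82:- 85:- 88:- 91:- 94:- 97:-
cheek y [0.0401 0.0689] [-0.2025 -0.0528] 148
arm y [0.0284 0.0409]
arm y [-0.0418 -0.0286]
```

Scaled: 0.044 m / 0.6 = 0.0733, 0.04 m / 0.6 = 0.0667.

Emit:
move_arm(plan=[{"delta_pos": [-0.0267, 0, 0.025], "turn": [0, 0, 0], "fingers": 1}, {"delta_pos": [-0.0517, 0, 0.05], "turn": [0, 0, 0], "fingers": 1}, {"delta_pos": [-0.0517, 0, 0.0667], "turn": [0, 0, 0], "fingers": 1}, {"delta_pos": [-0.0517, 0, 0.07], "turn": [0, 0, 0], "fingers": 1}, {"delta_pos": [-0.0517, 0, 0.0733], "turn": [0, 0, 0], "fingers": 1}])

```text
clock: 15.18
position: [0.5182, -0.3158, 0.1204]
ee_rot: [0.353, 0.886, 0.279, 0.112]
ft_force: [0.6, -0.6, -0.1]
grip_width: -0.001
grasp_force: 0.0
```

```bash
python3 -c "
from h import *
state()"
```

```text
t 15.18 robot rel y,gz,gx -35.7 25.7 0.8 F y,gz,gx -0.8 -0.0 -0.1 tilterr [-0.05  0.15 -0.05] grip -0.001 0.0
```

Emit:
move_arm(plan=[{"delta_pos": [0, 0, 0.0025], "turn": [0, 0, 0], "fingers": 1}, {"delta_pos": [0, 0, 0.005], "turn": [0, 0, 0], "fingers": 1}, {"delta_pos": [0, 0, 0.0067], "turn": [0, 0, 0], "fingers": 1}, {"delta_pos": [0, 0, 0.0083], "turn": [0, 0, 0], "fingers": 1}])

```text
clock: 15.68
position: [0.5205, -0.3137, 0.1161]
ee_rot: [0.353, 0.886, 0.279, 0.112]
ft_force: [0.4, 0.4, 0.6]
grip_width: 0.006
grasp_force: 0.0
```

```bash
python3 -c "
from h import *
state()"
```

```text
t 15.68 robot rel y,gz,gx -35.9 20.4 0.9 F y,gz,gx -0.1 0.2 0.8 tilterr [-0.04  0.14 -0.05] grip 0.006 0.0
```

Scaled: 0.002 m / 0.6 = 0.0033, 0.001 m / 0.6 = 0.0017.

Emit:
move_arm(plan=[{"delta_pos": [0, 0, 0.0017], "turn": [0, 0, 0], "fingers": 1}, {"delta_pos": [0, 0, 0.0033], "turn": [0, 0, 0], "fingers": 1}, {"delta_pos": [0, 0, 0.0033], "turn": [0, 0, 0], "fingers": 1}])

```text
clock: 16.05
position: [0.5214, -0.3136, 0.1151]
ee_rot: [0.353, 0.886, 0.279, 0.112]
ft_force: [-2.4, -1.2, 6.2]
grip_width: -0.0
grasp_force: 3.1
```

```bash
python3 -c "
from h import *
state()"
```

```text
t 16.05 robot rel y,gz,gx -36.5 19.2 0.9 F y,gz,gx 0.9 6.5 1.4 tilterr [-0.05  0.21 -0.05] grip -0.0 3.1
```

Scaled: 0.062 m / 0.6 = 0.1033, -0.02 m / 0.6 = -0.0333.

Emit:
move_arm(plan=[{"delta_pos": [0, 0, 0], "turn": [0, 0, 0], "fingers": 1}, {"delta_pos": [0, 0, 0], "turn": [0, 0, 0], "fingers": 1}, {"delta_pos": [0, 0, -0.0167], "turn": [0, 0, 0], "fingers": 1}, {"delta_pos": [0.025, 0, -0.0333], "turn": [0, 0, 0], "fingers": 1}, {"delta_pos": [0.0667, 0, -0.0333], "turn": [0, 0, 0], "fingers": 1}, {"delta_pos": [0.1033, 0, -0.025], "turn": [0, 0, 0], "fingers": 1}, {"delta_pos": [0.1033, 0, -0.0083], "turn": [0, 0, 0], "fingers": 1}, {"delta_pos": [0.1033, 0, -0.005], "turn": [0, 0, 0], "fingers": 1}, {"delta_pos": [0.1033, 0, -0.0025], "turn": [0, 0, 0], "fingers": 1}, {"delta_pos": [0.1033, 0, -0.0008], "turn": [0, 0, 0], "fingers": 1}, {"delta_pos": [0.1033, 0, -0.0008], "turn": [0, 0, 0], "fingers": 1}])

```text
clock: 17.42
position: [0.4762, -0.2711, 0.1153]
ee_rot: [0.353, 0.886, 0.279, 0.112]
ft_force: [-4.0, 0.3, 6.2]
grip_width: 0.006
grasp_force: 3.4
```

```bash
python3 -c "
from h import *
state()"
```

```text
t 17.43 robot rel y,gz,gx 25.7 19.4 0.9 F y,gz,gx 3.1 6.5 1.5 tilterr [-0.03  0.16 -0.04] grip 0.006 3.4
```

Scaled: -0.1 m / 0.6 = -0.1667, -0.04 m / 0.6 = -0.0667.

Emit:
move_arm(plan=[{"delta_pos": [0, 0, 0], "turn": [0, 0, 0], "fingers": 1}, {"delta_pos": [0, 0, 0], "turn": [0, 0, 0], "fingers": 1}, {"delta_pos": [0, 0, -0.0167], "turn": [0, 0, 0], "fingers": 1}, {"delta_pos": [0, 0, -0.0667], "turn": [0, 0, 0], "fingers": 1}, {"delta_pos": [0, 0, -0.1333], "turn": [0, 0, 0], "fingers": 1}, {"delta_pos": [0, 0, -0.1667], "turn": [0, 0, 0], "fingers": 1}, {"delta_pos": [0, 0, -0.1667], "turn": [0, 0, 0], "fingers": 1}, {"delta_pos": [0, 0, -0.1667], "turn": [0, 0, 0], "fingers": 1}])

```text
clock: 18.42
position: [0.4367, -0.3114, 0.1961]
ee_rot: [0.352, 0.886, 0.279, 0.111]
ft_force: [0.2, 0.7, 0.7]
grip_width: -0.004
grasp_force: 0.0
```

```bash
python3 -c "
from h import *
state();cam('5')
for n in('side5','top5'):
    c=dict(np.load(n+'.npz'));P,d,o=cloud(c); gauges(P)
    ax=seat+.012*cx-.017*ez; w=P-ax; Y=w@cy; q=P[(Y<-.07)&(Y>-.12)&(w[...,2]>.005)&(abs(w@cx)<.03)]; print(n,'head',q.mean(0).round(4),((q-ax)@cy).min().round(4))
"
```

```text
t 18.43 robot rel y,gz,gx 26.7 117.9 1.1 F y,gz,gx 0.3 0.2 1.0 tilterr [-0.02  0.08 -0.05] grip -0.004 0.0
side 694 y -45.5..37.0 gz top ends [66.9, 66.8] n [6.2, 5.9]
top 589 y -45.0..37.5 gz top ends [65.8, 65.9] n [4.9, 4.6]
gauge [291. 213.] 212 ctr 605.5 -14.6 size 84.6 10.2 azim 87.78303509445627
gauge [303. 258.] 251 ctr 536.3 60.3 size 10.9 83.2 azim 177.5302586652388
side5 head [ 0.5869 -0.3114  0.0741] -0.0977
gauge [297. 196.] 149 ctr 604.6 -15.7 size 82.3 9.6 azim 87.8688032916652
gauge [264. 223.] 151 ctr 535.9 59.9 size 9.7 83.9 azim 177.45997283985318
top5 head [ 0.6101 -0.3184  0.3591] -0.12
```

```bash
python3 -c "
from h import *
print(hand_in())"
```

```text
the job is handed in; nothing more can be done
None
```

The two-hole gauge is seated fully in the middle of the thread, lying flat on both arms. Pressed at about 6.5 N near the head end and then near the other end, it did not rock. I let go of it and handed the job in at about 18 s; my first grip slipped off the knob's top, pressing down on it with about 21 N.

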